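Zero the tension tester, fit its knob and hold it down

ROBOT

A 6-joint arm with a two-finger parallel gripper is mounted at the origin on the work surface. World frame = base frame: x ahead of the robot, y to its left, z up, the work surface at z = 0. Lengths are in m, angles in rad, forces in N, time in s.
With the tool pointing down it reaches from about 0.25 to 0.725 m from the base axis. Payload 9.7 kg.
Tool frame: the origin (TCP) lies between the finger pads; the fingertips stand arm.finger_overhang ahead of it and the grasp point (between the pads) lies 11 mm behind it (arm.finger_overhang is the distance from the TCP to the fingertips, in m); z points along the fingers, x is the direction in which the jaws open and shut, and the axes are right-handed (so a half turn about z gives the same grasp; the last joint's range is limited). The gripper opens to 85 mm and grips with 20 to 120 N. Pads are 22 mm wide; open, the fingers measure 114 mm over their backs; the gripper's body (76 mm by 85 mm) begins 54 mm behind the grasp point. The pads swing forward as they close: fully open they stand 13 mm farther back than shut.
Start: joints at [-1.216, 0.087, 0.176, 1.66, 0, 1.571], TCP at [0.191, -0.516, 0.239] pointing down, gripper open.
Joint ranges: [-3.13, 3.13], [-0.85, 1.81], [-1.15, 1.24], [-2.2, 2.28], [-1.44, 1.52], [-3.14, 3.14]. Speed limits (rad/s): [2.22, 2.22, 2.57, 3.14, 3.14, 3.14].

INTERFACE

Orientations are given as [roll, pitch, yaw] about the fixed x, y, z axes, in that order (R = Rz(yaw) Ry(pitch) Rx(roll)).
In Python, from rig import arm gives the robot as it stands. The module is installed in compiled form; this text tells all that it offers.
- The arm moves only by the tool servo_tool, never from a script. Its argument "steps" is a list of rows, each a list of 3 entries, a list of its own where there are three numbers: the shift along the tool's x, y, z in cm, then the turn, a rotation vector about the tool's x, y, z in rad, then the finger opening in cm, from 0 to 8.54. In form: [[[dx, dy, dz], [rx, ry, rz], fingers], ...]. A call has 1 to 12 rows; each row is the pose to reach, as a shift and turn from the pose measured when the call began, along the tool's axes at that moment; what a row does not reach only later rows make up. A row lasts 1/12 s, in which the tool goes at most 41.7 mm and 7.16 degrees, less where a joint would pass 70% of its speed; a pose out of reach is approached as far as the arm can. A call with a gripper value outside its range is refused whole. The fingers move at their own pace and stop on an object; the grip force is fixed at half the most. Time passes only in rows, so rows that repeat a pose let the fingers close. It gives the time, the measured TCP pose, the force and the opening at its end, in the units of the state.
- arm.read_state(): the state, without advancing time (a new reading comes with each control period).
- arm.camera(name): name is "side" or "top"; returns (picture, depth): 400x640x3 uint8, blue, green, red; 400x640 float32, m along the optical axis (not along the pixel's ray), 0 where there is no reading.
- arm.camera_info(name): a dict with "fx", "fy", "cx", "cy" (pixels), "distortion" ([k1, k2, p1, p2, k3] as OpenCV has them; the pictures are not rectified), "world_to_cam" (4x4, takes a point from world to camera coordinates). Camera axes: x right, y down, z forward; pixel columns grow to the right and rows downward; lengths in m; the calibration is good to about 2 mm. A picture is of the moment at which its call begins. camera_info takes no time and is no camera call.
- arm.finish_job(): hands the job in, once; it reports no verdict.
The state is a dict: "time_s": time; "joints": joint angles; "joint_velocities": joint speeds; "tau": joint torques, N m; "tool_pos": TCP position; "ee_rot": TCP orientation; "wrist_force": force on the tool from outside, world axes, zero at the start; "torque": the same for the moment, N m; "grip_width": finger opening in m.
Only numpy, scipy, OpenCV 4.12 (cv2) and the standard library are available. Lean on these libraries where they do the work, as an engineer would, in place of code of your own. Each camera call takes 0.05 s, during which the arm holds its last target.

TASK

Take the yellow stylus out of its wooden stand, press the red recessed zero button of the green tension tester fully in with the stylus, and put the stylus back in its stand. Then turn the brass knob so that the flat of its bore matches the flat of the tester's D-shaft, push it fully onto the shaft and press it on down against the shaft's spring to the bottom. Finish while still holding the knob pressed down; leave everything else on the bench where it is.

Things in the scene. Friction and masses are not known exactly. Their poses are not given: they have to be found in the camera images.
- stylus_grip (a point): Centre of the yellow handle of the loose stylus, 73 mm above the tip. The stylus is 108 mm long, stands upright at the start and weighs about 60 g: steel tip rod 7 mm in diameter and 32 mm long at the bottom, then a steel collar 22 mm across and 6 mm thick, then the round handle, 16 mm in diameter and 70 mm long (38 to 108 mm above the tip). z points from tip to handle.
- stylus_tip (a point): Point of the stylus, the lower end of its tip rod. z points up the stylus to the handle.
- stand_mouth (a point): Middle of the mouth of the hole in the stylus stand, a fixed dark wooden block 60 x 60 mm and 40 mm tall; the point lies on its top face. The hole is 12 mm in diameter and 36 mm deep; the stylus stands in it with its collar resting on the top face, its tip 32 mm below the mouth.
- zero_button (a joint): Travel of the red zero button, m: 0 out, 0.004 fully pressed (straight down). It springs back; about 1.5 N to start, 4 N at the bottom.
- button_top (a point): Centre of the top of the red zero button (14 mm across), which sits 5 mm below the tester's top face in a round hole 16 mm across, too narrow for a finger. It moves down with the button. The fixed tester is a green box 110 (its x) x 160 (its y) x 50 mm tall on a foot plate 130 x 180 mm; button and shaft stand 45 mm either side of its middle, 90 mm apart along its y. x and y are the tester's.
- knob_mid (a point): Centre of the loose brass knob, 24 mm above its underside, about 360 g. A round foot 48 mm across and 24 mm tall carries a bar grip 48 mm long (along x), 14 mm wide (along y) and 24 mm tall, 48 mm tall in all. In the underside is a D-shaped blind bore, 22 mm across and 20 mm deep, whose flat lies 4.8 mm from the axis on the +x side; a white line on top of the bar marks this +x end. z up; the knob stands on its foot, bore down.
- shaft_top (a point): Top end of the steel D-shaft, on its axis. The shaft is 20 mm across (top 2 mm tapered), its flat 4 mm from the axis on the +x side (white line on the tester), stands 32 mm above the tester's top, cannot turn; the point sinks with it. With the knob's x along this x (within 8 degrees) the knob slides on 20 mm until its bore's roof meets the shaft, its centre then 4 mm above this point.
- shaft (a joint): How far the shaft is pressed down into the tester, m: 0 out, 0.008 at its stop. Its spring takes 6 N to start and 14 N at the stop; it returns when let go.
- cleat_a_mid (a point): Bystander: black steel claw cleat, plate 36 x 90 mm with four points up, 26 mm tall; its middle.
- cleat_b_mid (a point): Bystander: the second such cleat; its middle.
- frame_tip_mid (a point): Bystander: blue aluminium frame tip, a bent tube 22 mm thick and 150 mm long, lying; its middle.
- spacer_mid (a point): Bystander: faded orange plastic ring spacer, 42 mm across, 18 mm tall; its centre.
- oil_tin_mid (a point): Bystander: red oil tin, 56 mm across, 110 mm tall; its middle.
- screwdriver_grip (a point): Bystander: lying screwdriver with an orange handle, 190 mm long; middle of its handle.
There are look-alikes about, which are no part of the job. Of the things that look like the part that bears stylus_grip, the smallest one is meant.

How it is judged:
By the outcome, as a careful person would: the job done as asked, in the order asked, and still so for the second after the job is handed in, while the arm keeps its last pose, push and grip.
It also fails if it takes over 64 s, if anything falls off the work surface, if the arm or the gripper's body presses on something with over 40 N, if the wrist force passes 120 N, or if a joint passes its speed limit or range.

## Working session

There is one attempt and no reset: what is moved stays moved. The work goes in short steps, Python scripts to look and compute and a tool call to move; the robot and the scene stay as the last step left them, time stands still between calls to the robot, and variables do not carry over. Pictures are saved under pics/ and viewed, and the job is handed in when it is done.

Besides the shell and the picture viewer there is one more tool, called after "Call:" as a command line: name --argument value ..., lists and objects as JSON in quotes. servo_tool: Moves the arm, as the interface text tells. Its arguments: {"type":"object","properties":{"steps":{"type":"array","items":{"type":"array"}}},"required":["steps"]}

```bash
mkdir -p pics; cat > h.py <<'E'
import numpy as np, cv2
from rig import arm
def snap(n,tag):
    im,d=arm.camera(n); cv2.imwrite(f'pics/{tag}_{n}.png',im); np.savez(f'pics/{tag}_{n}.npz',im=im,d=d); return im,d
def K(n):
    i=arm.camera_info(n); return np.array([[i['fx'],0,i['cx']],[0,i['fy'],i['cy']],[0,0,1.]]),np.array(i['distortion'],float),np.array(i['world_to_cam'])
def ray(n,u,v):
    k,d,T=K(n); p=cv2.undistortPoints(np.array([[[u,v]]],float),k,d)[0,0]
    R=T[:3,:3];o=-R.T@T[:3,3]; return o,R.T@np.array([p[0],p[1],1.])
def onz(n,u,v,z):
    o,r=ray(n,u,v); return o+r*(z-o[2])/r[2]
def atd(n,u,v,d):
    o,r=ray(n,u,v); return o+r*d
def proj(n,P):
    k,d,T=K(n); P=np.atleast_2d(np.array(P,float)); r,_=cv2.Rodrigues(T[:3,:3]); return cv2.projectPoints(P,r,T[:3,3],k,d)[0][:,0]
def cloud(n,d):
    k,di,T=K(n); v,u=np.mgrid[0:400,0:640]; p=cv2.undistortPoints(np.stack([u,v],-1).reshape(-1,1,2).astype(float),k,di).reshape(400,640,2)
    c=np.concatenate([p*d[...,None],d[...,None]],-1); R=T[:3,:3]; return (c-T[:3,3])@R
def tri(a,b):
    A=[];B=[]
    for n,u,v in (a,b):
        o,r=ray(n,u,v); r/=np.linalg.norm(r); M=np.eye(3)-np.outer(r,r); A.append(M);B.append(M@o)
    P=np.linalg.lstsq(np.vstack(A),np.hstack(B),rcond=None)[0]; return P
E
python3 - <<'E'
from h import *
for n in('side','top'):
    snap(n,'a'); k,d,T=K(n); R=T[:3,:3]; print(n,k[0,0],d,'pos',-R.T@T[:3,3],'fwd',R[2])
print(arm.read_state(), arm.finger_overhang)
E
```

```text
side 376.4968771331916 [-0.07609826  0.          0.          0.          0.        ] pos [0.2912154  1.00205678 0.60137494] fwd [ 0.23395256 -0.84061111 -0.48850708]
top 429.41335133945006 [-0.10777955  0.          0.          0.          0.        ] pos [0.47842789 0.10391397 1.14066946] fwd [ 0.07354766  0.01215218 -0.99721766]
{'time_s': 0.1, 'joints': array([-1.21598821e+00,  8.74302379e-02,  1.75215471e-01,  1.65982411e+00,
        1.16607786e-05,  1.57083095e+00]), 'joint_velocities': array([-3.32269922e-04, -1.31861124e-03,  5.36355233e-04, -3.62241868e-04,
        2.31275158e-05, -7.44624671e-05]), 'tau': array([-9.66845764e-04, -5.21560800e+01,  4.65655160e+01,  1.60967465e-02,
       -3.54206418e-05,  1.11446144e-05]), 'tool_pos': array([ 0.19100807, -0.51555028,  0.23864121]), 'ee_rot': array([-3.14158104e+00,  1.24255101e-03, -1.21602284e+00]), 'wrist_force': array([-0.27477655, -0.38024416, -0.17326026]), 'torque': array([0.0090065 , 0.03369685, 0.02787954]), 'grip_width': 0.085358992949067} 0.008
```

View pics/a_side.png

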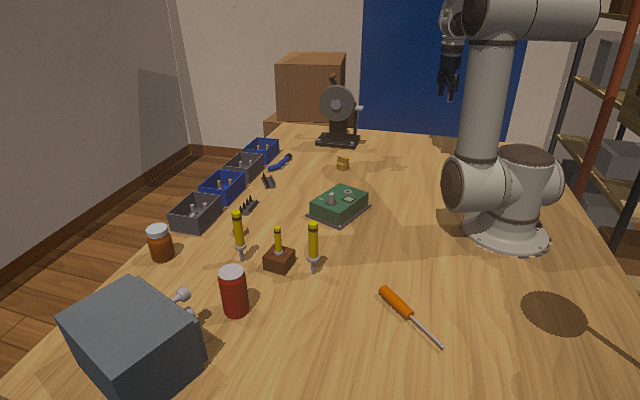

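View pics/a_top.png

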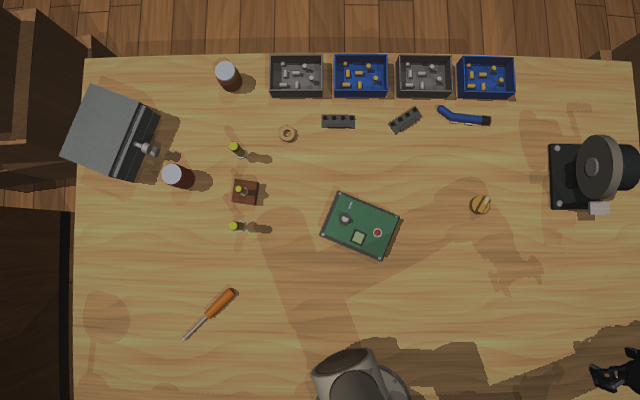

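```bash
python3 - <<'E'
from h import *
t=cv2.imread('pics/a_top.png');s=cv2.imread('pics/a_side.png')
a=cv2.resize(t[120:260,200:300],None,fx=4,fy=4,interpolation=2)
b=cv2.resize(s[195:285,215:335],(400,300),interpolation=2)
c=np.zeros((560,800,3),np.uint8);c[:560,:400]=a;c[:300,400:]=b
cv2.imwrite('pics/sty.png',c)
a=cv2.resize(t[185:265,315:405],None,fx=5,fy=5,interpolation=2)
b=cv2.resize(t[185:225,460:500],None,fx=8,fy=8,interpolation=2)
c=np.zeros((400,790,3),np.uint8);c[:400,:450]=a;c[:320,460:780]=b
cv2.imwrite('pics/tk.png',c)
E
```

```text
(no output)
```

View pics/sty.png

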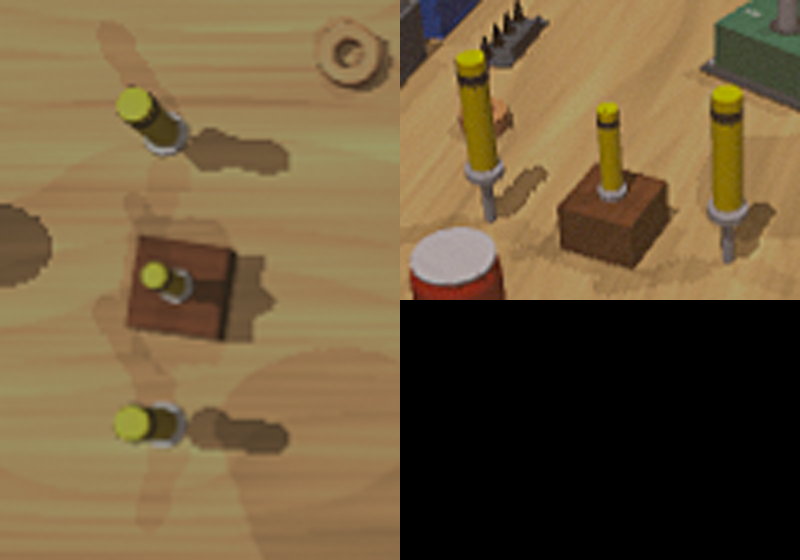

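View pics/tk.png

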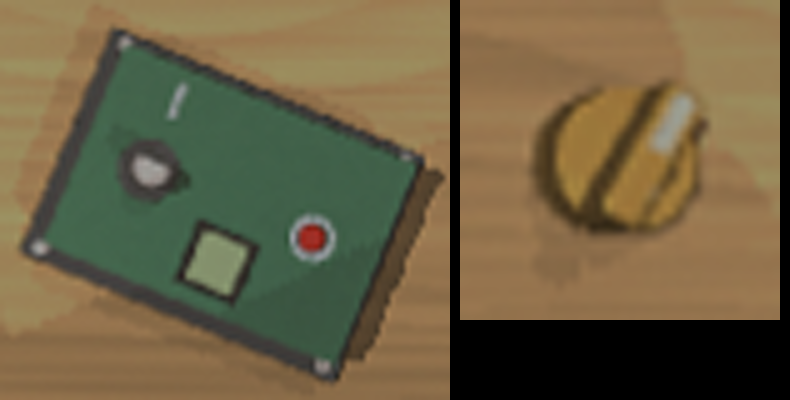

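Candidates for the stylus, in the top picture: (235,147), (239,189) and (233,226). The one at (239,189) is the shortest and thinnest and the only one in the wooden block, so it is the one meant; the crop confirms that. The tester's button is at about (377,232), the shaft at about (345,219), and the knob at about (481,205) with its white line at the upper right.

```bash
python3 - <<'E'
from h import *
D={n:np.load(f'pics/a_{n}.npz') for n in('top','side')}
C={n:cloud(n,D[n]['d']) for n in D}
def cm(mask): 
    v,u=np.nonzero(mask); return u.mean(),v.mean(),len(u)
def roi(m,x0,y0,x1,y1):
    o=np.zeros_like(m);o[y0:y1,x0:x1]=m[y0:y1,x0:x1];return o
T=D['top']['im'];H=cv2.cvtColor(T,cv2.COLOR_BGR2HSV)
ct=C['top']
def win(x0,y0,x1,y1): return roi(np.ones((400,640),bool),x0,y0,x1,y1)
z=ct[...,2]
print('table z',np.median(z[280:300,300:400]))
# stand top
w=win(225,172,265,212)
m=w&(abs(z-.04)<.006)
P=ct[m]; print('stand',m.sum(),np.median(P[:,2])); 
hull=cv2.minAreaRect(P[:,:2].astype(np.float32)*1000); print(hull)
# stylus cap
ye=w&(H[...,0]>22)&(H[...,0]<36)&(H[...,1]>130)&(H[...,2]>120)
u,v,n=cm(ye); print('cap',u,v,n,onz('top',u,v,.116)); 
print('z yellow',np.percentile(z[ye],[10,50,90]))
m=w&(z>.11); print('cloud cap',ct[m].mean(0),m.sum())
# tester
w=win(315,185,405,265)
g=w&(H[...,0]>55)&(H[...,0]<90)&(H[...,1]>80)
zt=np.median(z[g]);print('tester z',zt)
m=w&(abs(z-zt)<.006); r=cv2.minAreaRect(ct[m][:,:2].astype(np.float32)*1000);print('tester',r)
red=w&((H[...,0]<8)|(H[...,0]>172))&(H[...,1]>150)
u,v,n=cm(red);print('red',u,v,n,onz('top',u,v,zt-.005),np.median(z[red]))
m=w&(z>zt+.022);print('shaft cloud',m.sum(),ct[m].mean(0),np.percentile(z[m],[5,50,95]))
u,v,n=cm(m);print(u,v)
wh=w&(H[...,1]<60)&(H[...,2]>110)
k,l,st,ce=cv2.connectedComponentsWithStats(wh.astype(np.uint8))
for i in range(1,k): print('white',st[i],ce[i],onz('top',*ce[i],zt))
# knob
w=win(465,188,498,220)
m=w&(z>.042);print('bar',m.sum(),ct[m].mean(0)); r=cv2.minAreaRect(ct[m][:,:2].astype(np.float32)*1000);print(r)
m2=w&(z>.018)&(z<.03);m3=w&(z>.018);(c,rr)=cv2.minEnclosingCircle(ct[m3][:,:2].astype(np.float32)*1000);print('foot',c,rr)
br=w&(H[...,0]>12)&(H[...,0]<30)&(H[...,1]>110)&(H[...,2]>90);print('brass',cm(br))
wh=w&(H[...,1]<90)&(H[...,2]>120);print('white',cm(wh),onz('top',*cm(wh)[:2],.048))
E
```

```text
table z 0.0013583121343454978
stand 445 0.041060611170537484
((574.3169555664062, 311.5550231933594), (59.17788314819336, 59.975643157958984), 82.85845184326172)
cap 237.78571428571428 188.5 28 [0.57463493 0.31191752 0.116     ]
z yellow [0.1133886  0.11658361 0.11918937]
cloud cap [0.55717697 0.27373113 0.29409688] 46
tester z 0.051315208862404246
tester ((486.67352294921875, 11.40447998046875), (161.05416870117188, 110.16175079345703), 67.35404968261719)
red 377.0 232.0 21 [ 0.47073389 -0.03095018  0.04631521] 0.04626410138521753
shaft cloud 67 [0.49217624 0.07504904 0.52488184] [0.08074623 0.08492804 1.14066946]
350.25373134328356 220.61194029850745
white [339 193   2   2   4] [339.5 193.5] [0.56834299 0.06462662 0.05131521]
white [348 201   5   8  20] [350.  204.6] [0.54011175 0.03796669 0.05131521]
white [342 216   7   6  30] [344.43333333 218.86666667] [0.50386837 0.05214252 0.05131521]
white [396 216   1   1   1] [396. 216.] [ 0.51133348 -0.07894421  0.05131521]
white [373 228   9  10  44] [376.95454545 232.45454545] [ 0.46962041 -0.03021344  0.05131521]
white [321 233   4   3   8] [322.5 234. ] [0.46546368 0.10763428 0.05131521]
white [362 239   1   1   1] [362. 239.] [0.4530626  0.00773613 0.05131521]
white [378 257   3   2   6] [379.  257.5] [ 0.40648466 -0.03515955  0.05131521]
bar 102 [ 0.53961922 -0.29455342  0.08112387]
((502.59796142578125, -111.90524291992188), (38.15870666503906, 432.657470703125), 11.43028450012207)
foot (512.3890380859375, -112.2703857421875) 218.8357391357422
brass (np.float64(480.36577181208054), np.float64(203.87136465324386), 894)
white (np.float64(486.04761904761904), np.float64(200.1904761904762), 21) [ 0.55221656 -0.31455976  0.048     ]
```

```bash
python3 - <<'E'
from h import *
D={n:np.load(f'pics/a_{n}.npz') for n in('top','side')}
C={n:cloud(n,D[n]['d']) for n in D}
def roi(m,x0,y0,x1,y1):
    o=np.zeros_like(m);o[y0:y1,x0:x1]=m[y0:y1,x0:x1];return o
win=lambda *a: roi(np.ones((400,640),bool),*a)
T=D['top']['im'];H=cv2.cvtColor(T,cv2.COLOR_BGR2HSV);ct=C['top'];z=ct[...,2]
print('shaft top px on .082',onz('top',344.43,218.87,.082))
w=win(315,185,405,265)
m=w&(z>.078)&(z<.09);print('shaft',m.sum(),ct[m].mean(0))
w=win(465,188,498,222)
m=w&(z>.042)&(z<.06);P=ct[m];print('bar',m.sum(),P.mean(0),np.median(P[:,2]));print(cv2.minAreaRect(P[:,:2].astype(np.float32)*1000))
q=P[:,:2]-P[:,:2].mean(0);e,V=np.linalg.eigh(q.T@q);print('axis',np.degrees(np.arctan2(V[1,1],V[0,1])),np.sqrt(e/len(q)*12))
m=w&(z>.015)&(z<.06);print('foot',cv2.minEnclosingCircle(ct[m][:,:2].astype(np.float32)*1000),m.sum())
S=D['side']['im'];HS=cv2.cvtColor(S,cv2.COLOR_BGR2HSV);cs=C['side'];zs=cs[...,2]
# side: stylus
w=win(268,222,290,256);ye=w&(HS[...,0]>20)&(HS[...,0]<36)&(HS[...,1]>140)&(HS[...,2]>90)
print('sty side xy',np.median(cs[ye],0),ye.sum())
w=win(318,186,345,210)
b=w&(zs>.06)&(zs<.1);print('shaft side',b.sum(),np.median(cs[b],0),cs[b].min(0),cs[b].max(0))
red=win(300,180,375,225)&((HS[...,0]<8)|(HS[...,0]>172))&(HS[...,1]>140);v,u=np.nonzero(red);print('red side',len(u), onz('side',u.mean(),v.mean(),.046) if len(u) else '')
b=win(330,150,356,175)&(zs>.012)&(zs<.06);print('knob side',b.sum(),cs[b].mean(0),cs[b].min(0),cs[b].max(0))
for p in [(.5743,.3116,.116),(.5743,.3116,.04),(.504,.053,.082),(.4705,-.031,.046),(.539,-.297,.048)]: print(p,proj('top',p),proj('side',p))
c=np.zeros((560,800,3),np.uint8)
c[:,:400]=cv2.resize(S[140:224,300:360],(400,560),interpolation=2)
c[:,400:]=cv2.resize(S[180:236,295:335] if 0 else S[215:275,255:298],(400,560),interpolation=2);cv2.imwrite('pics/sd.png',c)
E
```

```text
shaft top px on .082 [0.50314354 0.05360903 0.082     ]
shaft 39 [0.50204685 0.0543255  0.08277791]
bar 99 [ 0.5414735  -0.30662819  0.04901643] 0.04926915825839978
((542.0411376953125, -307.88800048828125), (15.163887023925781, 43.965633392333984), 57.18022155761719)
axis 149.67584089603278 [0.01414969 0.04532852]
foot ((542.0000610351562, -306.0298156738281), 24.097963333129883) 275
sty side xy [0.57289328 0.31846572 0.0835324 ] 143
shaft side 54 [0.50222925 0.06158348 0.07312903] [0.49427995 0.04642111 0.06031968] [0.51170885 0.06590979 0.08321572]
red side 0 
knob side 129 [ 0.54092755 -0.29652626  0.03098868] [ 0.51891746 -0.32060543  0.01207705] [ 0.5624311  -0.27957138  0.0496999 ]
(0.5743, 0.3116, 0.116) [[237.91361223 188.63844641]] [[277.14240413 226.56102249]]
(0.5743, 0.3116, 0.04) [[243.76151635 191.3820517 ]] [[278.80085381 252.52676337]]
(0.504, 0.053, 0.082) [[344.67698317 218.52264296]] [[331.17336745 192.85322705]]
(0.4705, -0.031, 0.046) [[377.0047171 232.0912414]] [[347.46117271 192.08938452]]
(0.539, -0.297, 0.048) [[479.55480084 205.29714751]] [[343.11296795 157.48130922]]
```

View pics/sd.png

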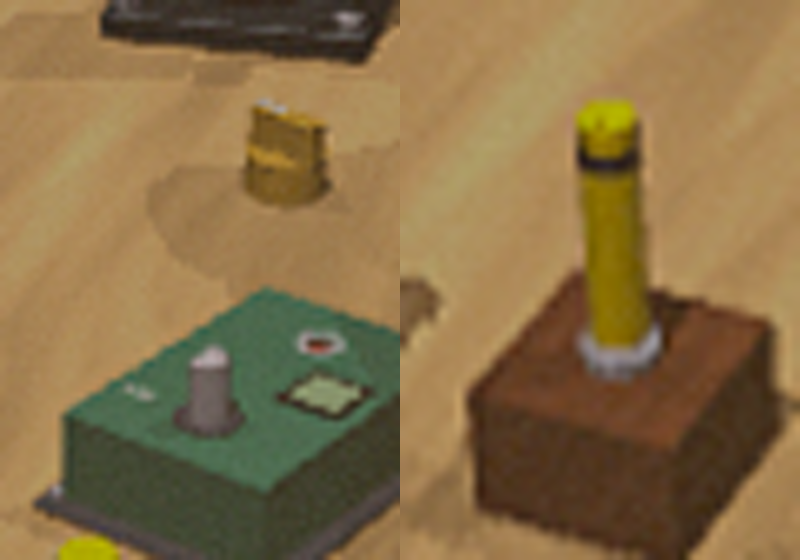

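```bash
cat >> h.py <<'E'
from scipy.spatial.transform import Rotation as Ro
def to(x,y,z,yaw):
    s=arm.read_state(); R0=Ro.from_euler('xyz',s['ee_rot']); Rt=Ro.from_euler('xyz',[np.pi,0,np.radians(yaw)])
    d=R0.inv().apply(np.array([x,y,z])-s['tool_pos'])*100
    rv=(R0.inv()*Rt).as_rotvec()
    print('shift cm',np.round(d,2),'turn',np.round(rv,3),'| t',s['time_s'],'pos',np.round(s['tool_pos'],4),'rpy',np.round(np.degrees(s['ee_rot']),2),'F',np.round(s['wrist_force'],1),'M',np.round(s['torque'],2),'w',round(s['grip_width'],4),'j',np.round(s['joints'],2))
E
python3 -c "
from h import *
to(.5745,.3117,.20,60)"
```

```text
shift cm [-64.25 -64.7    3.94] turn [-1.000e-03  1.000e-03 -2.263e+00] | t 0.1 pos [ 0.191  -0.5156  0.2386] rpy [-1.800e+02  7.000e-02 -6.967e+01] F [-0.3 -0.4 -0.2] M [0.01 0.03 0.03] w 0.0854 j [-1.22  0.09  0.18  1.66  0.    1.57]
```

Call:
servo_tool --steps '[[[-64.2,-64.7,3.0],[0,0,-2.263],6],[[-64.2,-64.7,3.0],[0,0,-2.263],6],[[-64.2,-64.7,3.0],[0,0,-2.263],6],[[-64.2,-64.7,3.0],[0,0,-2.263],6],[[-64.2,-64.7,3.0],[0,0,-2.263],6],[[-64.2,-64.7,3.0],[0,0,-2.263],6],[[-64.2,-64.7,3.0],[0,0,-2.263],6],[[-64.2,-64.7,3.0],[0,0,-2.263],6],[[-64.2,-64.7,3.0],[0,0,-2.263],6],[[-64.2,-64.7,3.0],[0,0,-2.263],6],[[-64.2,-64.7,3.0],[0,0,-2.263],6],[[-64.2,-64.7,3.0],[0,0,-2.263],6]]'

```text
time_s: 1.1
tool_pos: [0.4015, -0.0603, 0.2228]
ee_rot: [-3.141, -0.001, 0.29]
wrist_force: [1.9, -0.5, 0.4]
grip_width: 0.0601
```

```bash
python3 -c "
from h import *
to(.5745,.3117,.20,60)"
```

```text
shift cm [ 27.22 -30.69   2.32] turn [-0.    -0.001 -0.757] | t 1.1 pos [ 0.4015 -0.0603  0.2228] rpy [-1.7996e+02 -3.0000e-02  1.6620e+01] F [ 1.9 -0.5  0.4] M [-0.06 -0.03  0.03] w 0.0601 j [-0.15 -0.26 -0.18  1.65  0.    1.13]
```

Call:
servo_tool --steps '[[[27.2,-30.7,2.3],[0,0,-0.757],6],[[27.2,-30.7,2.3],[0,0,-0.757],6],[[27.2,-30.7,2.3],[0,0,-0.757],6],[[27.2,-30.7,2.3],[0,0,-0.757],6],[[27.2,-30.7,2.3],[0,0,-0.757],6],[[27.2,-30.7,2.3],[0,0,-0.757],6],[[27.2,-30.7,2.3],[0,0,-0.757],6],[[27.2,-30.7,2.3],[0,0,-0.757],6],[[27.2,-30.7,2.3],[0,0,-0.757],6],[[27.2,-30.7,2.3],[0,0,-0.757],6],[[27.2,-30.7,2.3],[0,0,-0.757],6],[[27.2,-30.7,2.3],[0,0,-0.757],6]]'

```text
time_s: 2.1
tool_pos: [0.5742, 0.3132, 0.1975]
ee_rot: [-3.139, 0.003, 1.049]
wrist_force: [0.3, -0.1, 0.7]
grip_width: 0.0598
```

```bash
python3 -c "
from h import *
to(.5745,.3117,.07,60)
snap('side','b')
im=cv2.imread('pics/b_side.png');cv2.imwrite('pics/b2.png',cv2.resize(im[120:300,180:380],(800,600*18//15*1 if 0 else 600)))
"
```

```text
shift cm [-0.08  0.13 12.75] turn [-0.002  0.003  0.002] | t 2.1 pos [0.5742 0.3132 0.1975] rpy [-1.7988e+02  1.4000e-01  6.0130e+01] F [ 0.3 -0.1  0.7] M [ 0.   -0.04  0.07] w 0.0598 j [0.5  0.34 0.39 1.62 0.   1.02]
```

View pics/b2.png

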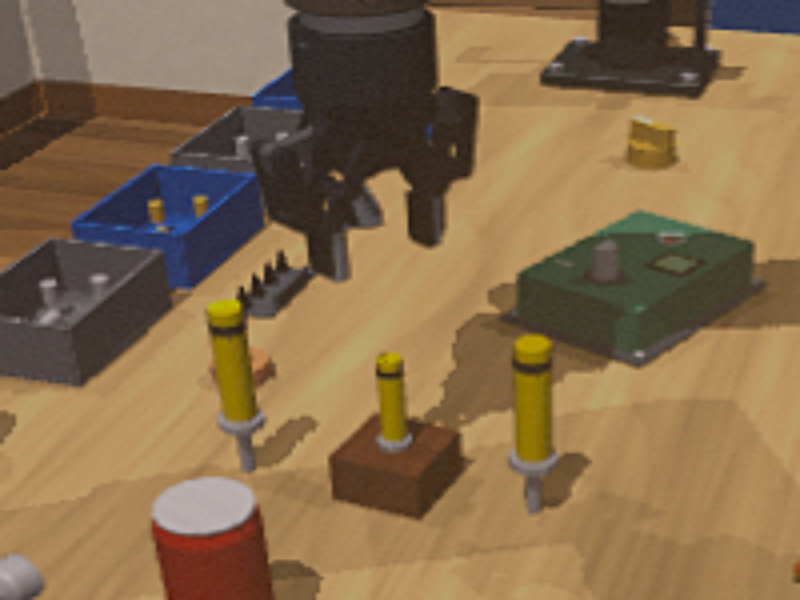

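The gripper is centred above the stand, with the fingers straddling the short stylus at about px (390,400) of the crop. I descend and close.

Call:
servo_tool --steps '[[[-0.1,0.15,3.5],[0,0.003,0],6],[[-0.1,0.15,7],[0,0.003,0],6],[[-0.1,0.15,10],[0,0.003,0],6],[[-0.1,0.15,12],[0,0.003,0],6],[[-0.1,0.15,12.7],[0,0.003,0],6],[[-0.1,0.15,12.7],[0,0.003,0],6],[[-0.1,0.15,12.7],[0,0.003,0],4],[[-0.1,0.15,12.7],[0,0.003,0],2],[[-0.1,0.15,12.7],[0,0.003,0],1.2],[[-0.1,0.15,12.7],[0,0.003,0],1.2],[[-0.1,0.15,12.7],[0,0.003,0],1.2],[[-0.1,0.15,12.7],[0,0.003,0],1.2]]'

```text
time_s: 3.15
tool_pos: [0.5753, 0.3106, 0.0736]
ee_rot: [3.141, -0.004, 1.048]
wrist_force: [-0.1, -1.3, 7.8]
grip_width: 0.0148
```

```bash
python3 -c "
from h import *
to(.5745,.3117,.07,60)"
```

```text
shift cm [ 0.05 -0.13  0.36] turn [ 0.    -0.004  0.001] | t 3.15 pos [0.5753 0.3106 0.0736] rpy [179.98  -0.21  60.06] F [-0.1 -1.3  7.8] M [-0.15  0.08 -0.02] w 0.0148 j [0.49 0.33 0.14 1.38 0.   1.02]
```

Call:
servo_tool --steps '[[[0,0,-0.5],[0,0,0],1],[[0,0,-1.5],[0,0,0],1],[[0,0,-3],[0,0,0],1],[[0,0,-6],[0,0,0],1],[[0,0,-9],[0,0,0],1],[[0,0,-11],[0,0,0],1],[[0,0,-12],[0,0,0],1],[[0,0,-12],[0,0,0],1],[[0,0,-12],[0,0,0],1]]'

```text
time_s: 3.9
tool_pos: [0.5752, 0.3103, 0.1933]
ee_rot: [3.141, -0.004, 1.048]
wrist_force: [-0.0, 0.6, -0.6]
grip_width: 0.0141
```

```bash
python3 -c "
from h import *
to(.4707,-.0310,.17,60)
snap('side','c');snap('top','c')
im=cv2.imread('pics/c_side.png');a=cv2.resize(im[120:270,200:350],(400,400))
b=cv2.resize(cv2.imread('pics/c_top.png')[130:260,190:320],(400,400));cv2.imwrite('pics/c2.png',np.hstack([a,b]))
"
```

```text
shift cm [-34.8    7.98   2.2 ] turn [ 0.    -0.004  0.001] | t 3.9 pos [0.5752 0.3103 0.1933] rpy [179.97  -0.22  60.06] F [-0.   0.6 -0.6] M [-0.02  0.01  0.04] w 0.0141 j [0.49 0.33 0.37 1.61 0.   1.02]
```

View pics/c2.png

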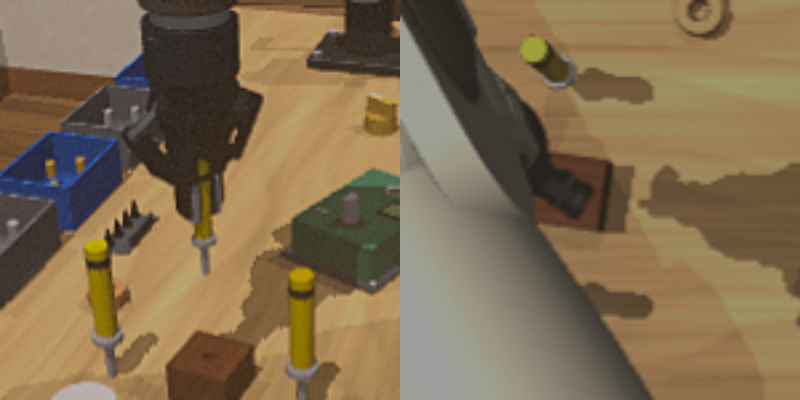

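```bash
python3 - <<'E'
from h import *
im=cv2.imread('pics/c_side.png');H=cv2.cvtColor(im,cv2.COLOR_BGR2HSV)
d=np.load('pics/c_side.npz')['d'];c=cloud('side',d)
c0=(.5752,.3103)
for z in (.2357,.166,.1597,.1277): print(z,proj('side',(*c0,z)))
for v in range(178,228,2):
    us=[u for u in range(262,292) if np.linalg.norm(c[v,u,:2]-c0)<.03 and ((20<H[v,u,0]<36 and H[v,u,1]>130) or v>206)]
    if us: print(v,us[0],us[-1],np.round(c[v,us].mean(0),4))
cv2.imwrite('pics/c3.png',cv2.resize(im[175:235,255:305],(500,600),interpolation=0))
E
```

```text
0.2357 [[274.11678045 180.53072927]]
0.166 [[275.81808599 207.88858759]]
0.1597 [[275.96674985 210.2553581 ]]
0.1277 [[276.70910687 222.01814666]]
180 274 276 [0.5723 0.312  0.2382]
182 275 277 [0.5692 0.3146 0.2349]
184 274 277 [0.569  0.3186 0.232 ]
188 276 278 [0.5672 0.3157 0.221 ]
190 275 278 [0.5692 0.3146 0.2152]
192 275 278 [0.5687 0.3163 0.2111]
194 276 278 [0.5683 0.3153 0.2056]
196 276 278 [0.5686 0.3153 0.2005]
198 276 278 [0.5687 0.3156 0.1956]
200 276 278 [0.5689 0.3158 0.1906]
202 276 278 [0.5688 0.3169 0.186 ]
204 273 278 [0.5724 0.3176 0.1807]
206 273 278 [0.5725 0.3181 0.1758]
208 272 280 [0.5734 0.3152 0.1687]
210 272 280 [0.5721 0.3176 0.1651]
212 273 279 [0.5705 0.3202 0.1615]
214 275 277 [0.5742 0.314  0.152 ]
216 276 278 [0.5725 0.3129 0.1462]
218 276 278 [0.573  0.3123 0.1404]
220 277 278 [0.5715 0.3138 0.136 ]
222 276 278 [0.5727 0.3145 0.1308]
```

View pics/c3.png

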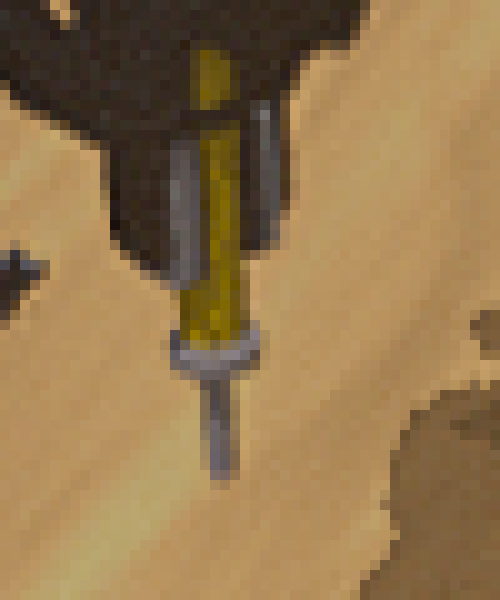

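The stylus is held upright: its tip is at px (276.8,222), as predicted, so it has not slipped. I move over the button.

Call:
servo_tool --steps '[[[-34.8,8.0,2.0],[0,-0.004,0],1],[[-34.8,8.0,2.0],[0,-0.004,0],1],[[-34.8,8.0,2.0],[0,-0.004,0],1],[[-34.8,8.0,2.0],[0,-0.004,0],1],[[-34.8,8.0,2.0],[0,-0.004,0],1],[[-34.8,8.0,2.0],[0,-0.004,0],1],[[-34.8,8.0,2.0],[0,-0.004,0],1],[[-34.8,8.0,2.0],[0,-0.004,0],1],[[-34.8,8.0,2.0],[0,-0.004,0],1],[[-34.8,8.0,2.0],[0,-0.004,0],1],[[-34.8,8.0,2.0],[0,-0.004,0],1],[[-34.8,8.0,2.0],[0,-0.004,0],1]]'

```text
time_s: 5.0
tool_pos: [0.47, -0.0311, 0.1702]
ee_rot: [-3.139, 0.003, 1.048]
wrist_force: [-0.6, -0.3, -0.6]
grip_width: 0.0144
```

```bash
python3 -c "
from h import *
to(.4702,-.0307,.12,60)
snap('side','d');snap('top','d')
im=cv2.imread('pics/d_side.png');a=cv2.resize(im[130:230,290:390],(400,400))
b=cv2.resize(cv2.imread('pics/d_top.png')[170:270,310:410],(400,400));cv2.imwrite('pics/d2.png',np.hstack([a,b]))
s=arm.read_state()['tool_pos'];print(proj('side',s-[0,0,.0656]))
"
```

```text
shift cm [0.06 0.01 5.02] turn [-0.002  0.003  0.001] | t 5.0 pos [ 0.47   -0.0311  0.1702] rpy [-1.7987e+02  1.6000e-01  6.0040e+01] F [-0.6 -0.3 -0.6] M [ 0.01  0.05 -0.02] w 0.0144 j [-0.07 -0.11 -0.16  1.53 -0.    0.46]
[[348.20543167 175.19224478]]
```

View pics/d2.png

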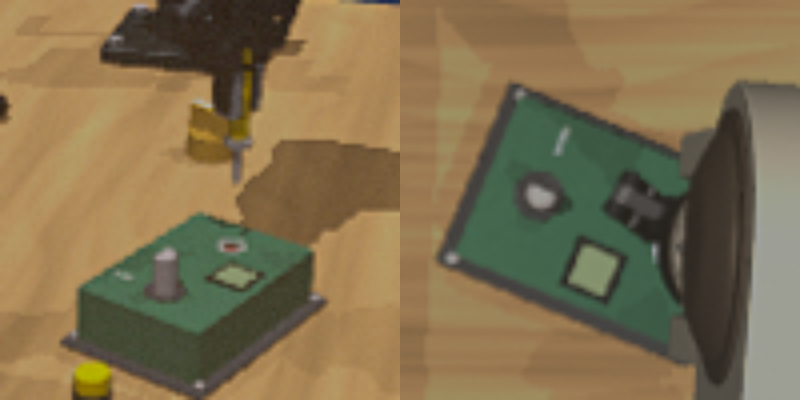

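```bash
python3 - <<'E'
from h import *
im=cv2.imread('pics/d_side.png')
cv2.imwrite('pics/d3.png',cv2.resize(im[160:200,330:370],(600,600),interpolation=0))
for z in(.1046,.1366,.045,.05): print(z,proj('side',(.47,-.0311,z)))
E
```

```text
0.1046 [[348.36398258 175.21485736]]
0.1366 [[348.77894236 165.64836738]]
0.045 [[347.61144181 192.37539969]]
0.05 [[347.67356512 190.96776905]]
```

View pics/d3.png

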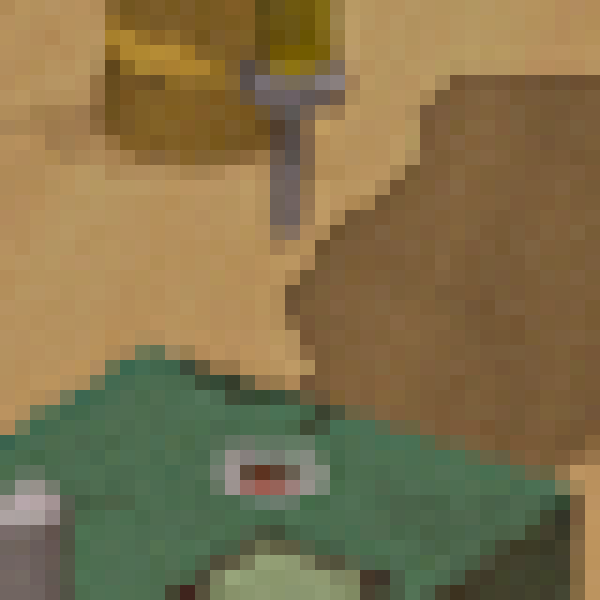

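The ring is centred at (347.5,191.0) and the tip at (348.5,175), both as predicted to 0.2 px. I press.

Call:
servo_tool --steps '[[[0,0,2],[-0.002,0.003,0],1],[[0,0,4],[-0.002,0.003,0],1],[[0,0,5],[-0.002,0.003,0],1],[[0,0,5.6],[-0.002,0.003,0],1],[[0,0,5.9],[-0.002,0.003,0],1],[[0,0,6.2],[-0.002,0.003,0],1],[[0,0,6.4],[-0.002,0.003,0],1],[[0,0,6.6],[-0.002,0.003,0],1],[[0,0,6.6],[-0.002,0.003,0],1],[[0,0,6.6],[-0.002,0.003,0],1]]'

```text
time_s: 5.93
tool_pos: [0.4708, -0.0305, 0.1063]
ee_rot: [3.14, -0.002, 1.05]
wrist_force: [-3.8, 1.8, 9.4]
grip_width: 0.0145
```

```bash
python3 -c "
from h import *
to(.4702,-.0307,.12,60)"
```

```text
shift cm [-0.05 -0.04 -1.37] turn [ 0.002 -0.002  0.002] | t 5.9333 pos [ 0.4708 -0.0305  0.1063] rpy [ 1.7989e+02 -1.0000e-01  6.0140e+01] F [-3.8  1.8  9.4] M [ 0.39  0.89 -0.04] w 0.0145 j [-0.07 -0.11 -0.28  1.4   0.    0.46]
```

Call:
servo_tool --steps '[[[0,0,0.3],[0,0,0],1],[[0,0,0.3],[0,0,0],1],[[0,0,0.3],[0,0,0],1]]'

```text
time_s: 6.18
tool_pos: [0.4712, -0.0305, 0.106]
ee_rot: [3.137, -0.003, 1.049]
wrist_force: [-6.8, 0.8, 17.7]
grip_width: 0.0143
```

```bash
python3 -c "
from h import *
to(.4702,-.0307,.12,60)"
```

```text
shift cm [-0.06 -0.07 -1.4 ] turn [ 0.004 -0.003  0.002] | t 6.1833 pos [ 0.4712 -0.0305  0.106 ] rpy [ 1.7976e+02 -1.7000e-01  6.0130e+01] F [-6.8  0.8 17.7] M [ 0.29  1.87 -0.  ] w 0.0143 j [-0.07 -0.11 -0.28  1.4   0.    0.46]
```

The push rose to 17.7 N with only 0.3 mm more travel, so the button is on its stop. I lift off.

Call:
servo_tool --steps '[[[0,0,-1],[0,0,0],1],[[0,0,-3],[0,0,0],1],[[0,0,-6],[0,0,0],1],[[0,0,-8],[0,0,0],1],[[0,0,-8.5],[0,0,0],1],[[0,0,-8.5],[0,0,0],1]]'

```text
time_s: 6.68
tool_pos: [0.4718, -0.0307, 0.1931]
ee_rot: [3.134, -0.005, 1.049]
wrist_force: [-0.4, 0.4, -0.0]
grip_width: 0.0143
```

```bash
python3 -c "
from h import *
to(.5745,.3115,.19,60)"
```

```text
shift cm [34.78 -8.14  0.4 ] turn [ 0.008 -0.005  0.002] | t 6.6833 pos [ 0.4718 -0.0307  0.1931] rpy [179.56  -0.26  60.12] F [-0.4  0.4 -0. ] M [ 0.04 -0.01 -0.02] w 0.0143 j [-0.07 -0.12 -0.12  1.56  0.    0.46]
```

Call:
servo_tool --steps '[[[34.8,-8.1,0.2],[0.008,-0.005,0],1],[[34.8,-8.1,0.2],[0.008,-0.005,0],1],[[34.8,-8.1,0.2],[0.008,-0.005,0],1],[[34.8,-8.1,0.2],[0.008,-0.005,0],1],[[34.8,-8.1,0.2],[0.008,-0.005,0],1],[[34.8,-8.1,0.2],[0.008,-0.005,0],1],[[34.8,-8.1,0.2],[0.008,-0.005,0],1],[[34.8,-8.1,0.2],[0.008,-0.005,0],1],[[34.8,-8.1,0.2],[0.008,-0.005,0],1],[[34.8,-8.1,0.2],[0.008,-0.005,0],1],[[34.8,-8.1,0.2],[0.008,-0.005,0],1],[[34.8,-8.1,0.2],[0.008,-0.005,0],1]]'

```text
time_s: 7.68
tool_pos: [0.5746, 0.3109, 0.1907]
ee_rot: [-3.14, 0.002, 1.049]
wrist_force: [0.2, 0.1, 0.2]
grip_width: 0.0146
```

```bash
python3 -c "
from h import *
to(.5752,.3105,.0730,60)
im,_=snap('side','e');cv2.imwrite('pics/e3.png',cv2.resize(im[175:275,240:320],(480,600),interpolation=0))
s=arm.read_state()['tool_pos'];
for z in (.0276,.0336,.0656):print(z,proj('side',s-[0,0,z]))
print(proj('side',(.5752,.3105,.04)))
"
```

```text
shift cm [ 0.02  0.09 11.77] turn [-0.001  0.002  0.002] | t 7.6833 pos [0.5746 0.3109 0.1907] rpy [-1.7993e+02  1.3000e-01  6.0130e+01] F [0.2 0.1 0.2] M [ 0.01 -0.    0.01] w 0.0146 j [ 0.5   0.33  0.37  1.61 -0.    1.02]
0.0276 [[276.0388598  208.81285439]]
0.0336 [[276.17966746 211.06206394]]
0.0656 [[276.91803829 222.80149261]]
[[278.60987812 252.20501961]]
```

View pics/e3.png

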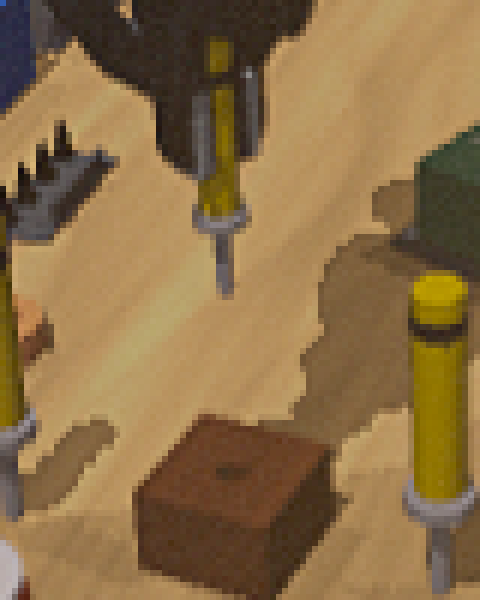

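Call:
servo_tool --steps '[[[0.03,0.09,3],[0,0.002,0],1],[[0.03,0.09,6],[0,0.002,0],1],[[0.03,0.09,7.3],[0,0.002,0],1],[[0.03,0.09,8],[0,0.002,0],1],[[0.03,0.09,8.5],[0,0.002,0],1],[[0.03,0.09,9],[0,0.002,0],1],[[0.03,0.09,9.5],[0,0.002,0],1],[[0.03,0.09,9.5],[0,0.002,0],1]]'

```text
time_s: 8.4
tool_pos: [0.5756, 0.3103, 0.0964]
ee_rot: [-3.141, -0.001, 1.049]
wrist_force: [-0.0, -0.6, -1.7]
grip_width: 0.0145
```

```bash
python3 -c "
from h import *
to(.5755,.3105,.0730,60)
im,_=snap('side','f');cv2.imwrite('pics/f3.png',cv2.resize(im[190:275,240:320],(560,595),interpolation=0))
"
```

```text
shift cm [ 0.01 -0.02  2.34] turn [-0.001 -0.001  0.001] | t 8.4 pos [0.5756 0.3103 0.0964] rpy [-1.7996e+02 -4.0000e-02  6.0080e+01] F [-0.  -0.6 -1.7] M [ 0.02 -0.    0.05] w 0.0145 j [0.49 0.33 0.18 1.42 0.   1.02]
```

View pics/f3.png

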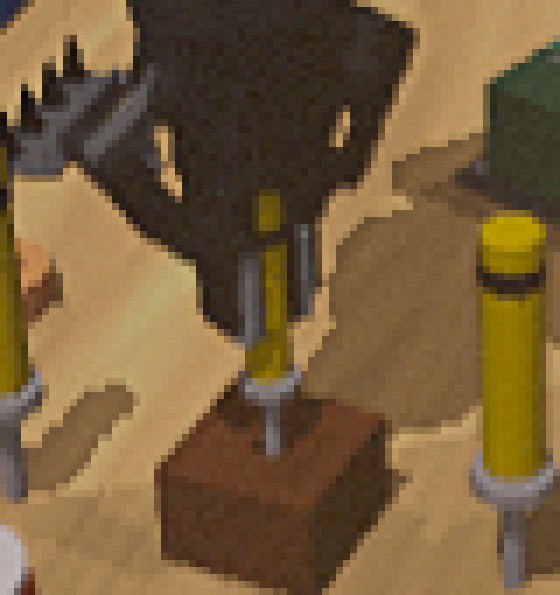

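The rod tip is in the hole (it vanishes at crop px (272,455)) and there is no contact force. I lower it the rest of the way.

Call:
servo_tool --steps '[[[0,0,0.6],[0,0,0],1],[[0,0,1.2],[0,0,0],1],[[0,0,1.7],[0,0,0],1],[[0,0,2.0],[0,0,0],1],[[0,0,2.2],[0,0,0],1],[[0,0,2.3],[0,0,0],1],[[0,0,2.3],[0,0,0],1]]'

```text
time_s: 9.03
tool_pos: [0.5756, 0.3104, 0.0738]
ee_rot: [-3.141, -0.001, 1.049]
wrist_force: [0.6, 0.6, -0.5]
grip_width: 0.0145
```

```bash
python3 -c "
from h import *
to(.5755,.3105,.0730,60)
im,_=snap('side','g');cv2.imwrite('pics/g3.png',cv2.resize(im[190:275,240:320],(560,595),interpolation=0))
"
```

```text
shift cm [ 0.01 -0.02  0.08] turn [-0.001 -0.001  0.001] | t 9.0333 pos [0.5756 0.3104 0.0738] rpy [-1.7997e+02 -5.0000e-02  6.0090e+01] F [ 0.6  0.6 -0.5] M [-0.02 -0.01 -0.  ] w 0.0145 j [0.49 0.33 0.14 1.38 0.   1.02]
```

View pics/g3.png

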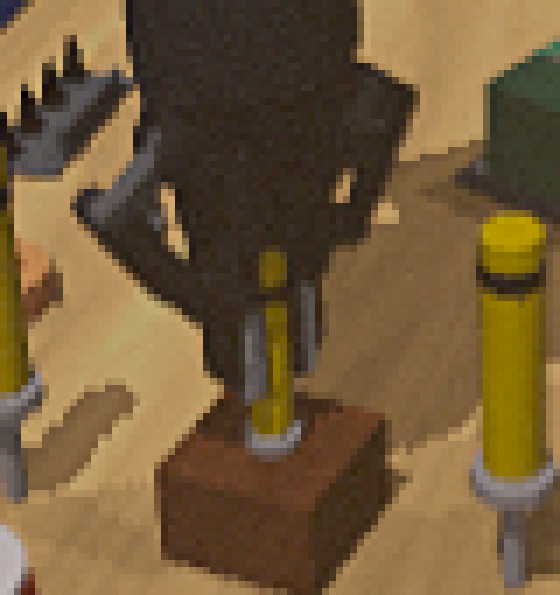

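The collar is on the stand's top face. I lower slightly, open and retreat.

Call:
servo_tool --steps '[[[0,0,0.1],[0,0,0],1],[[0,0,0.1],[0,0,0],2.5],[[0,0,0.1],[0,0,0],4],[[0,0,0.1],[0,0,0],5.5],[[0,0,0.1],[0,0,0],5.5],[[0,0,-2],[0,0,0],5.5],[[0,0,-5],[0,0,0],5.5],[[0,0,-9],[0,0,0],5.5],[[0,0,-12],[0,0,0],5.5],[[0,0,-12.5],[0,0,0],5.5]]'

```text
time_s: 9.92
tool_pos: [0.577, 0.3109, 0.2055]
ee_rot: [3.138, -0.008, 1.049]
wrist_force: [0.4, 1.3, 1.3]
grip_width: 0.0551
```

```bash
python3 -c "
from h import *
to(.5416,-.3065,.20,59)
im,_=snap('side','h');cv2.imwrite('pics/h3.png',cv2.resize(im[120:275,220:320],(387,600),interpolation=2))
"
```

```text
shift cm [-55.28  27.72   0.21] turn [ 0.004 -0.008  0.019] | t 9.9167 pos [0.577  0.3109 0.2055] rpy [179.78  -0.46  60.09] F [0.4 1.3 1.3] M [-0.02 -0.08 -0.04] w 0.0551 j [0.49 0.33 0.39 1.63 0.   1.02]
```

View pics/h3.png

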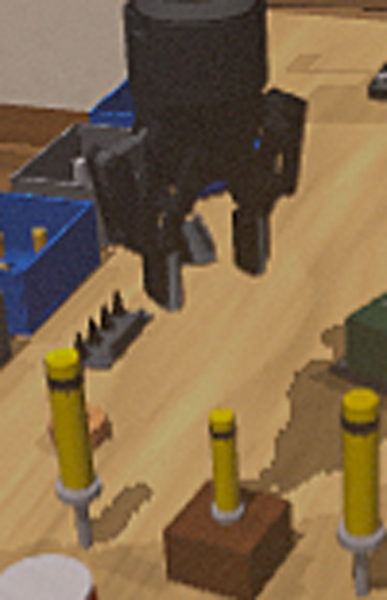

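The stylus is upright in the stand at crop (225,460), the gripper is clear. On to the knob.

Call:
servo_tool --steps '[[[-55.3,27.7,0.2],[0.004,-0.008,0.02],5.5],[[-55.3,27.7,0.2],[0.004,-0.008,0.02],5.5],[[-55.3,27.7,0.2],[0.004,-0.008,0.02],5.5],[[-55.3,27.7,0.2],[0.004,-0.008,0.02],5.5],[[-55.3,27.7,0.2],[0.004,-0.008,0.02],5.5],[[-55.3,27.7,0.2],[0.004,-0.008,0.02],5.5],[[-55.3,27.7,0.2],[0.004,-0.008,0.02],5.5],[[-55.3,27.7,0.2],[0.004,-0.008,0.02],5.5],[[-55.3,27.7,0.2],[0.004,-0.008,0.02],5.5],[[-55.3,27.7,0.2],[0.004,-0.008,0.02],5.5],[[-55.3,27.7,0.2],[0.004,-0.008,0.02],5.5],[[-55.3,27.7,0.2],[0.004,-0.008,0.02],5.5]]'

```text
time_s: 10.97
tool_pos: [0.5469, -0.1909, 0.1974]
ee_rot: [-3.139, 0.001, 1.029]
wrist_force: [0.7, 0.9, -0.4]
grip_width: 0.0552
```

Call:
servo_tool --steps '[[[0,0,0],[0,0,0],5.5]]'

```text
time_s: 11.05
tool_pos: [0.5458, -0.1967, 0.1956]
ee_rot: [-3.138, 0.003, 1.024]
wrist_force: [0.6, 1.0, 0.6]
grip_width: 0.0545
```

```bash
python3 -c "
from h import *
to(.5416,-.3065,.20,59)
im,_=snap('top','i');im2,_=snap('side','i');cv2.imwrite('pics/i3.png',np.hstack([cv2.resize(im[150:260,440:550],(400,400)),cv2.resize(im2[80:190,290:400],(400,400))]))
"
```

```text
shift cm [-9.59  5.36 -0.43] turn [-0.003  0.003 -0.006] | t 11.05 pos [ 0.5458 -0.1967  0.1956] rpy [-179.82    0.18   58.65] F [0.6 1.  0.6] M [ 0.01 -0.09 -0.  ] w 0.0545 j [-0.34  0.15  0.16  1.59 -0.    0.2 ]
```

View pics/i3.png

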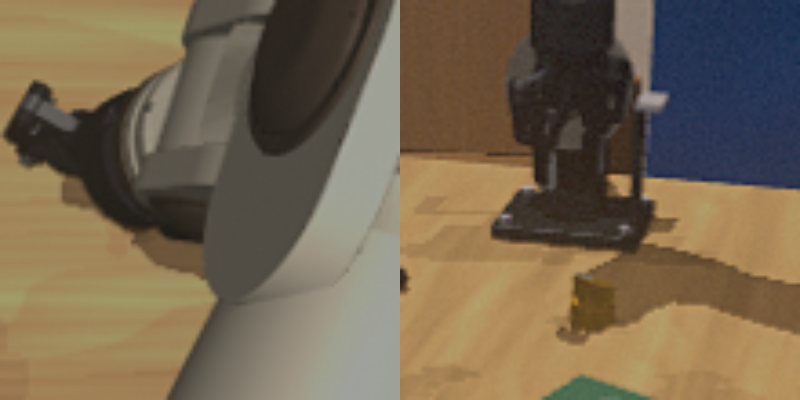

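```bash
python3 -c "
from h import *
a=cv2.imread('pics/a_side.png')[145:180,325:360];b=cv2.imread('pics/i_side.png')[145:180,325:360]
cv2.imwrite('pics/i4.png',np.hstack([cv2.resize(a,(390,390),interpolation=0),cv2.resize(b,(390,390),interpolation=0)]))
"
```

```text
(no output)
```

View pics/i4.png

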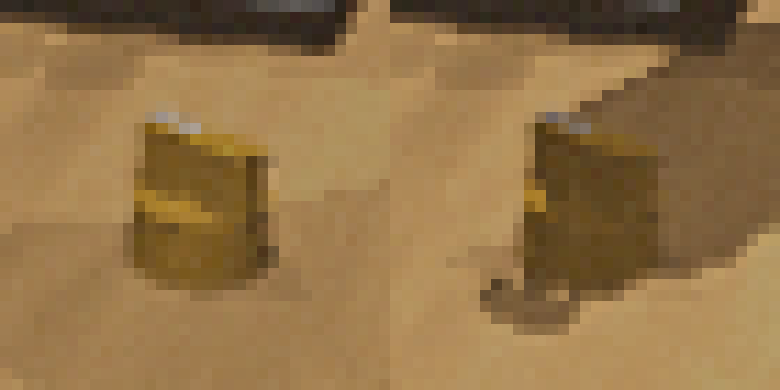

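The knob is unmoved; only the arm's shadow lies on it.

Call:
servo_tool --steps '[[[-9.6,5.4,0],[-0.003,0.003,-0.006],5.5],[[-9.6,5.4,0],[-0.003,0.003,-0.006],5.5],[[-9.6,5.4,3],[-0.003,0.003,-0.006],5.5],[[-9.6,5.4,7],[-0.003,0.003,-0.006],5.5],[[-9.6,5.4,9.5],[-0.003,0.003,-0.006],5.5],[[-9.6,5.4,9.5],[-0.003,0.003,-0.006],5.5],[[-9.6,5.4,9.5],[-0.003,0.003,-0.006],5.5]]'

```text
time_s: 11.73
tool_pos: [0.5415, -0.3006, 0.0992]
ee_rot: [-3.136, -0.001, 1.033]
wrist_force: [-0.4, 0.1, -0.1]
grip_width: 0.055
```

```bash
python3 -c "
from h import *
to(.5416,-.3065,.0355,59)
im2,_=snap('side','j');im,_=snap('top','j');cv2.imwrite('pics/j3.png',np.hstack([cv2.resize(im2[110:180,305:375],(400,400)),cv2.resize(im[160:240,440:520],(400,400))]))
"
```

```text
shift cm [-0.52  0.34  6.37] turn [-0.005 -0.001  0.003] | t 11.7333 pos [ 0.5415 -0.3006  0.0992] rpy [-1.797e+02 -8.000e-02  5.918e+01] F [-0.4  0.1 -0.1] M [ 0.01 -0.01 -0.02] w 0.055 j [-0.51  0.25  0.09  1.42  0.    0.03]
```

View pics/j3.png

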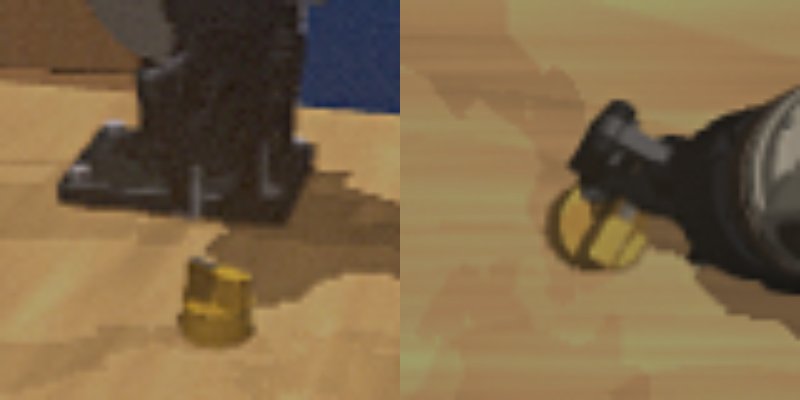

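Call:
servo_tool --steps '[[[-0.52,0.34,0],[-0.005,-0.001,0],5.5],[[-0.52,0.34,2],[-0.005,-0.001,0],5.5],[[-0.52,0.34,4],[-0.005,-0.001,0],5.5],[[-0.52,0.34,5.5],[-0.005,-0.001,0],5.5],[[-0.52,0.34,6.2],[-0.005,-0.001,0],5.5],[[-0.52,0.34,6.3],[-0.005,-0.001,0],5.5],[[-0.52,0.34,6.3],[-0.005,-0.001,0],5.5]]'

```text
time_s: 12.42
tool_pos: [0.544, -0.308, 0.0409]
ee_rot: [3.134, -0.0, 1.033]
wrist_force: [0.1, -0.3, 1.3]
grip_width: 0.0547
```

```bash
python3 -c "
from h import *
to(.5416,-.3065,.0355,59)
im2,_=snap('side','k');im,_=snap('top','k');cv2.imwrite('pics/k3.png',np.hstack([cv2.resize(im2[120:180,315:375],(400,400)),cv2.resize(im[170:230,450:510],(400,400))]))
"
```

```text
shift cm [ 0.   -0.29  0.54] turn [ 0.007 -0.     0.003] | t 12.4167 pos [ 0.544  -0.308   0.0409] rpy [ 1.7959e+02 -3.0000e-02  5.9200e+01] F [ 0.1 -0.3  1.3] M [ 0.03  0.   -0.  ] w 0.0547 j [-0.52  0.27  0.    1.3   0.    0.02]
```

View pics/k3.png

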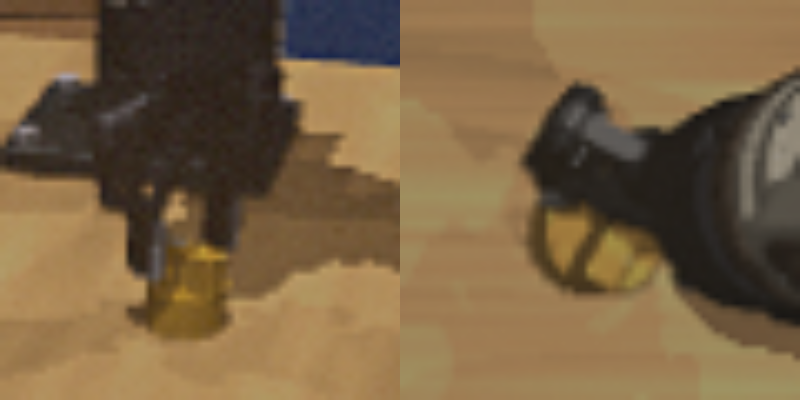

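Call:
servo_tool --steps '[[[0,-0.25,0.45],[0.007,0,0],5.5],[[0,-0.25,0.45],[0.007,0,0],5.5],[[0,-0.25,0.45],[0.007,0,0],5.5],[[0,-0.25,0.45],[0.007,0,0],3.5],[[0,-0.25,0.45],[0.007,0,0],2],[[0,-0.25,0.45],[0.007,0,0],1],[[0,-0.25,0.45],[0.007,0,0],1],[[0,-0.25,0.45],[0.007,0,0],1],[[0,-0.25,0.45],[0.007,0,0],1]]'

```text
time_s: 13.27
tool_pos: [0.5423, -0.3071, 0.0372]
ee_rot: [3.14, -0.0, 1.033]
wrist_force: [-0.7, 0.0, 1.3]
grip_width: 0.0129
```

```bash
python3 -c "
from h import *
to(.5416,-.3065,.0355,59)
im2,_=snap('side','l');im,_=snap('top','l');cv2.imwrite('pics/l3.png',np.hstack([cv2.resize(im2[120:180,315:375],(400,400)),cv2.resize(im[170:230,450:510],(400,400))]))
"
```

```text
shift cm [ 0.01 -0.09  0.17] turn [ 0.002 -0.     0.003] | t 13.2667 pos [ 0.5423 -0.3071  0.0372] rpy [ 1.7991e+02 -2.0000e-02  5.9190e+01] F [-0.7  0.   1.3] M [-0.05 -0.01 -0.02] w 0.0129 j [-0.52  0.27 -0.    1.29  0.    0.02]
```

View pics/l3.png

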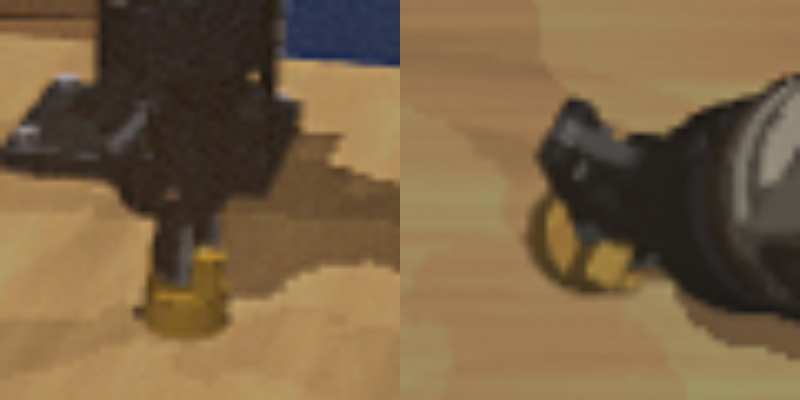

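The knob is gripped. I lift it.

Call:
servo_tool --steps '[[[0,0,-1],[0,0,0],1],[[0,0,-3],[0,0,0],1],[[0,0,-6],[0,0,0],1],[[0,0,-9],[0,0,0],1],[[0,0,-12],[0,0,0],1],[[0,0,-13],[0,0,0],1],[[0,0,-13],[0,0,0],1]]'

```text
time_s: 13.95
tool_pos: [0.5431, -0.3075, 0.1701]
ee_rot: [3.136, -0.001, 1.033]
wrist_force: [-0.3, 0.4, -4.4]
grip_width: 0.0126
```

```bash
python3 -c "
from h import *
to(.5035,.0533,.165,67.5)
"
```

```text
shift cm [ 28.96 -21.88   0.39] turn [ 0.006 -0.    -0.145] | t 13.95 pos [ 0.5431 -0.3075  0.1701] rpy [ 1.7966e+02 -3.0000e-02  5.9190e+01] F [-0.3  0.4 -4.4] M [ 0.02 -0.09  0.03] w 0.0126 j [-0.52  0.25  0.22  1.54  0.    0.02]
```

Weight of 4 N is on the wrist: the knob is held.

Call:
servo_tool --steps '[[[29.0,-21.9,0.3],[0.006,0,-0.145],1],[[29.0,-21.9,0.3],[0.006,0,-0.145],1],[[29.0,-21.9,0.3],[0.006,0,-0.145],1],[[29.0,-21.9,0.3],[0.006,0,-0.145],1],[[29.0,-21.9,0.3],[0.006,0,-0.145],1],[[29.0,-21.9,0.3],[0.006,0,-0.145],1],[[29.0,-21.9,0.3],[0.006,0,-0.145],1],[[29.0,-21.9,0.3],[0.006,0,-0.145],1],[[29.0,-21.9,0.3],[0.006,0,-0.145],1],[[29.0,-21.9,0.3],[0.006,0,-0.145],1],[[29.0,-21.9,0.3],[0.006,0,-0.145],1],[[29.0,-21.9,0.3],[0.006,0,-0.145],1]]'

```text
time_s: 14.95
tool_pos: [0.5029, 0.0536, 0.1642]
ee_rot: [-3.14, 0.001, 1.179]
wrist_force: [0.6, -0.8, -4.9]
grip_width: 0.0127
```

```bash
python3 -c "
from h import *
to(.5035,.0533,.125,67.5)
im2,_=snap('side','m');im,_=snap('top','m')
s=arm.read_state()['tool_pos'];b=s-[0,0,.0372]
print('bottom c',proj('side',b),'bar top',proj('side',b+[0,0,.048]),'shaft',proj('side',[(.5035,.0533,.082),(.5035,.0533,.05)]),'top:',proj('top',[(.5035,.0533,.082)]))
cv2.imwrite('pics/m3.png',cv2.resize(im2[150:220,295:365],(595,595),interpolation=0));cv2.imwrite('pics/m4.png',cv2.resize(im[170:270,310:410],(595,595),interpolation=0))
"
```

```text
shift cm [0.   0.07 3.92] turn [-0.002  0.001  0.001] | t 14.95 pos [0.5029 0.0536 0.1642] rpy [-1.7988e+02  7.0000e-02  6.7540e+01] F [ 0.6 -0.8 -4.9] M [-0.04  0.02 -0.07] w 0.0127 j [ 0.11 -0.03 -0.09  1.51 -0.    0.5 ]
bottom c [[331.71042448 178.79945693]] bar top [[332.02047796 163.4082645 ]] shaft [[331.31651002 192.92081215]
 [331.12167187 202.43642383]] top: [[344.55534967 218.7254737 ]]
```

View pics/m3.png

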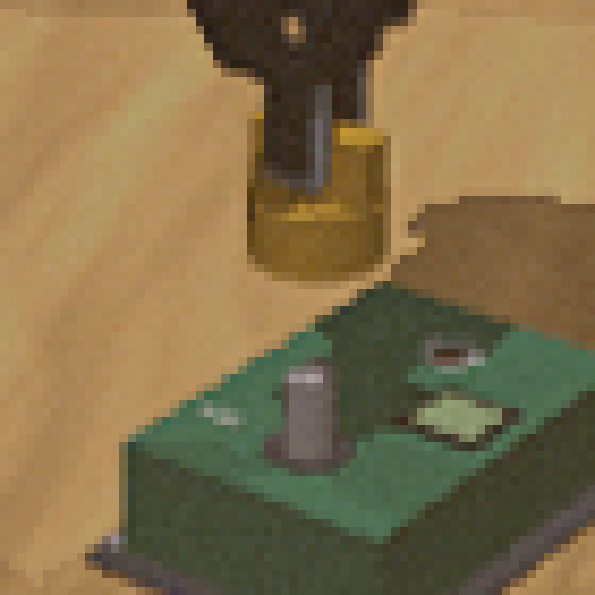

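View pics/m4.png

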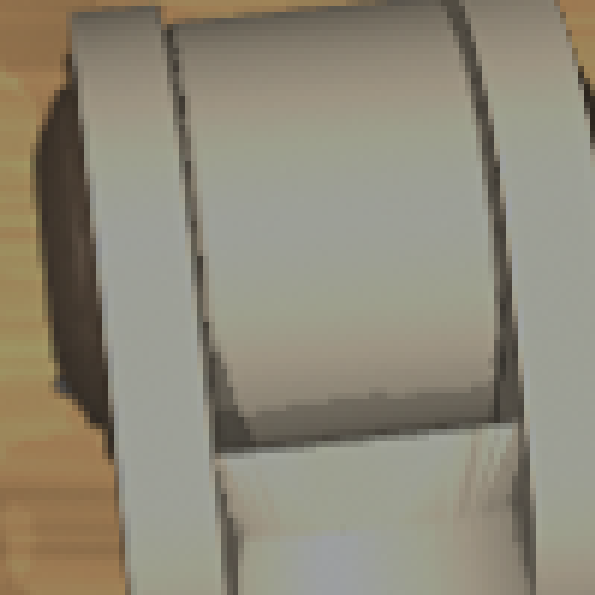

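```bash
python3 - <<'E'
from h import *
im=np.load('pics/m_side.npz')['im'];H=cv2.cvtColor(im,cv2.COLOR_BGR2HSV)
g=im.astype(float)
def edges(v,u0,u1,ch):
    r=g[v,u0:u1,ch] if ch<3 else H[v,u0:u1,1].astype(float)
    k=np.abs(np.diff(r)); return k
# knob: saturation subpixel
for v in range(173,180):
    b=g[v,318:348,0]; bg=np.r_[b[:4],b[-4:]].mean(); w=np.clip((bg-b)/(bg-b[10:20].mean()),0,1); w[w<.25]=0
    print('knob',v,(w*np.arange(318,348)).sum()/w.sum(),w.sum())
for v in range(194,202):
    s=255-H[v,322:342,1].astype(float); bg=np.r_[s[:3],s[-3:]].mean(); w=np.clip((s-bg)/(s[8:11].mean()-bg),0,1);w[w<.25]=0
    print('shaft',v,(w*np.arange(322,342)).sum()/w.sum(),w.sum())
b=np.array([.5029,.0536,.127]); 
for q in (0,.012,.024): print('knob pred',proj('side',b+[-.268*.024,.963*.024,q]),proj('side',b+[-.963*.024,-.268*.024,q]),proj('side',b-[-.963*.024,-.268*.024,-q]))
for z in (.08,.07,.06): print('shaft pred',proj('side',(.5035,.0533,z)))
E
```

```text
knob 173 331.76869347432864 16.282283642954237
knob 174 333.5159515951595 17.94078947368421
knob 175 333.76735844222395 18.497630331753555
knob 176 333.6195297686765 18.583509513742072
knob 177 333.22724977667303 17.59876965140123
knob 178 333.18388969521044 17.919375812743823
knob 179 333.29253048780475 18.17174515235457
shaft 194 330.7453387903593 6.024657534246575
shaft 195 330.90413533834584 6.162162162162161
shaft 196 331.38260869565215 6.509433962264151
shaft 197 330.98244330651056 5.62551440329218
shaft 198 329.5636882129278 6.787096774193547
shaft 199 328.9135618479881 7.293478260869564
shaft 200 329.96656298600317 6.462311557788944
shaft 201 329.4545454545455 7.562500000000001
knob pred [[332.14339202 182.89779104]] [[340.1432708  179.11189318]] [[323.40730356 179.1814814 ]]
knob pred [[332.22431363 179.05600774]] [[340.2652372  175.32610608]] [[323.43947197 175.3948212 ]]
knob pred [[332.30583785 175.17219728]] [[340.38810947 171.49991364]] [[323.4718437  171.56771754]]
shaft pred [[331.30422011 193.52341173]]
shaft pred [[331.24299601 196.52055784]]
shaft pred [[331.18214695 199.49147542]]
```

By eye the knob's edges are at 323.6 and 340.3 (predicted 323.4 and 340.2) and the shaft's middle at 331.1 (predicted 331.2): aligned to well under 1 mm. I descend gently.

Call:
servo_tool --steps '[[[0,0.06,1.5],[-0.002,0.001,0],1],[[0,0.06,3],[-0.002,0.001,0],1],[[0,0.06,3.8],[-0.002,0.001,0],1],[[0,0.06,4.2],[-0.002,0.001,0],1],[[0,0.06,4.5],[-0.002,0.001,0],1],[[0,0.06,4.8],[-0.002,0.001,0],1],[[0,0.06,5.0],[-0.002,0.001,0],1],[[0,0.06,5.0],[-0.002,0.001,0],1]]'

```text
time_s: 15.72
tool_pos: [0.5039, 0.0525, 0.115]
ee_rot: [3.141, -0.0, 1.177]
wrist_force: [0.7, -0.1, -3.1]
grip_width: 0.0126
```

```bash
python3 -c "
from h import *
to(.5035,.0533,.1,67.5)
"
```

```text
shift cm [ 0.05 -0.07  1.5 ] turn [ 0.001 -0.    -0.001] | t 15.7167 pos [0.5039 0.0525 0.115 ] rpy [ 1.7994e+02 -2.0000e-02  6.7430e+01] F [ 0.7 -0.1 -3.1] M [ 0.09 -0.04  0.04] w 0.0126 j [ 0.1  -0.03 -0.18  1.42 -0.    0.5 ]
```

It is 4 mm past the shaft's top with no contact force, so the bore is on. I continue.

Call:
servo_tool --steps '[[[0.02,-0.03,0.4],[0,0,0],1],[[0.02,-0.03,0.8],[0,0,0],1],[[0.02,-0.03,1.1],[0,0,0],1],[[0.02,-0.03,1.4],[0,0,0],1],[[0.02,-0.03,1.5],[0,0,0],1],[[0.02,-0.03,1.5],[0,0,0],1]]'

```text
time_s: 16.22
tool_pos: [0.5036, 0.0529, 0.0996]
ee_rot: [3.141, -0.0, 1.177]
wrist_force: [0.3, 1.2, -4.8]
grip_width: 0.0126
```

```bash
python3 -c "
from h import *
to(.5035,.0533,.0912,67.5)
im2,_=snap('side','n');cv2.imwrite('pics/n3.png',cv2.resize(im2[150:220,295:365],(595,595),interpolation=0))
"
```

```text
shift cm [ 0.03 -0.03  0.84] turn [ 0.001 -0.    -0.001] | t 16.2167 pos [0.5036 0.0529 0.0996] rpy [ 1.7996e+02 -2.0000e-02  6.7430e+01] F [ 0.3  1.2 -4.8] M [ 0.07 -0.03 -0.04] w 0.0126 j [ 0.1  -0.03 -0.21  1.39 -0.    0.5 ]
```

View pics/n3.png

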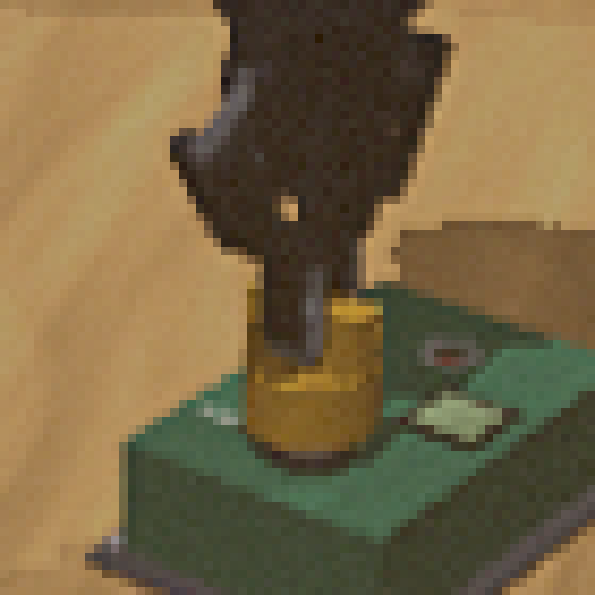

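The knob is on the shaft (crop (315,380)), roof about to meet it. I press against the spring.

Call:
servo_tool --steps '[[[0,0,0.3],[0,0,0],1],[[0,0,0.5],[0,0,0],1],[[0,0,0.7],[0,0,0],1],[[0,0,0.9],[0,0,0],1],[[0,0,1.1],[0,0,0],1],[[0,0,1.1],[0,0,0],1],[[0,0,1.1],[0,0,0],1]]'

```text
time_s: 16.85
tool_pos: [0.504, 0.0529, 0.091]
ee_rot: [3.139, -0.001, 1.177]
wrist_force: [-6.8, -0.2, 15.9]
grip_width: 0.0125
```

```bash
python3 -c "
from h import *
to(.5035,.0533,.0912,67.5)
"
```

```text
shift cm [ 0.02 -0.07 -0.02] turn [ 0.003 -0.001 -0.001] | t 16.85 pos [0.504  0.0529 0.091 ] rpy [ 1.7984e+02 -8.0000e-02  6.7430e+01] F [-6.8 -0.2 15.9] M [-0.18  1.46  0.05] w 0.0125 j [ 0.1  -0.02 -0.22  1.37 -0.    0.5 ]
```

Call:
servo_tool --steps '[[[0,0,0.4],[0,0,0],1],[[0,0,0.4],[0,0,0],1],[[0,0,0.4],[0,0,0],1],[[0,0,0.4],[0,0,0],1],[[0,0,0.4],[0,0,0],1],[[0,0,0.4],[0,0,0],1]]'

```text
time_s: 17.35
tool_pos: [0.5042, 0.0529, 0.0908]
ee_rot: [3.136, -0.003, 1.177]
wrist_force: [-14.8, -1.7, 29.4]
grip_width: 0.0124
```

```bash
python3 -c "
from h import *
to(.5035,.0533,.0912,67.5)
im2,_=snap('side','o');cv2.imwrite('pics/o3.png',cv2.resize(im2[150:220,295:365],(595,595),interpolation=0))
to(.5035,.0533,.0912,67.5)
"
```

```text
shift cm [ 0.01 -0.08 -0.04] turn [ 0.005 -0.003 -0.001] | t 17.35 pos [0.5042 0.0529 0.0908] rpy [ 1.797e+02 -1.600e-01  6.743e+01] F [-14.8  -1.7  29.4] M [-0.31  3.11 -0.05] w 0.0124 j [ 0.1  -0.03 -0.23  1.36 -0.    0.5 ]
shift cm [ 0.01 -0.08 -0.04] turn [ 0.005 -0.003 -0.001] | t 17.4 pos [0.5042 0.0529 0.0908] rpy [ 1.7969e+02 -1.6000e-01  6.7430e+01] F [-14.7  -2.1  30.7] M [-0.3   3.16  0.04] w 0.0122 j [ 0.1  -0.03 -0.23  1.36 -0.    0.5 ]
```

View pics/o3.png

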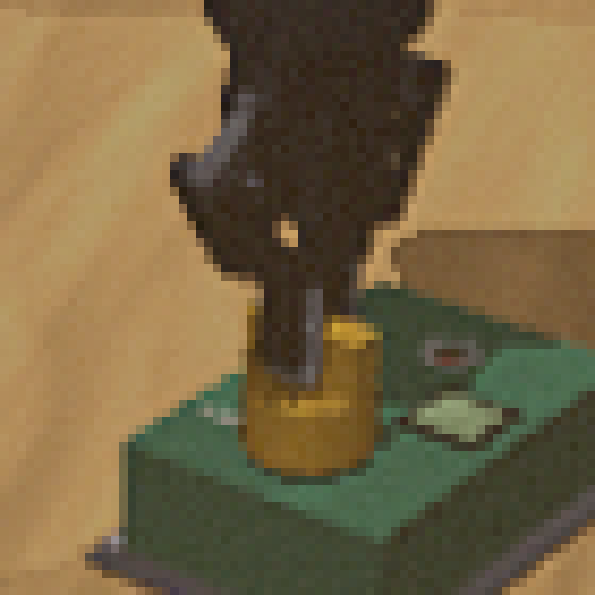

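View pics/o_side.png

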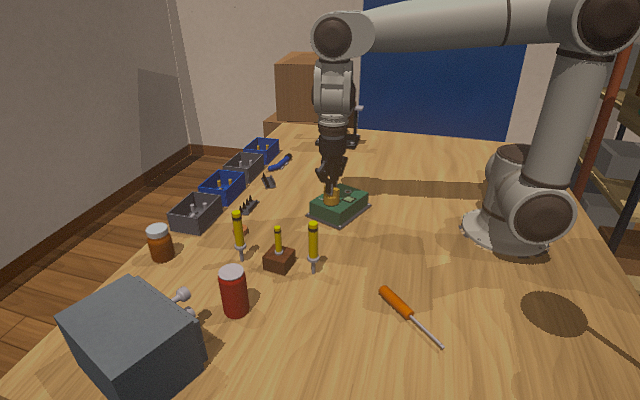

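Call:
servo_tool --steps '[[[0,-0.08,0.3],[0.003,-0.002,0],1],[[0,-0.08,0.3],[0.003,-0.002,0],1],[[0,-0.08,0.3],[0.003,-0.002,0],1],[[0,-0.08,0.3],[0.003,-0.002,0],1]]'

```text
time_s: 17.73
tool_pos: [0.5041, 0.0529, 0.0909]
ee_rot: [3.136, -0.002, 1.177]
wrist_force: [-8.4, -3.0, 21.8]
grip_width: 0.0127
```

```bash
python3 -c "
from h import *
to(.5035,.0533,.0912,67.5)
for p in [(.0624),(.054)]: print(proj('side',np.array([.5036,.0529,p])+[-.268*.024,.963*.024,0]))
"
```

```text
shift cm [ 0.01 -0.06 -0.03] turn [ 0.006 -0.002 -0.001] | t 17.7333 pos [0.5041 0.0529 0.0909] rpy [ 1.7968e+02 -1.0000e-01  6.7420e+01] F [-8.4 -3.  21.8] M [-0.58  1.92 -0.  ] w 0.0127 j [ 0.11 -0.03 -0.23  1.36 -0.    0.5 ]
[[331.53734916 202.73171033]]
[[331.48403194 205.24418344]]
```

The push is about 25 N at an unchanged height, and the knob's lower edge is at row 205.7 (205.2 predicted at the bottom). I hand the job in.

```bash
python3 -c "
from rig import arm
print(arm.finish_job())
s=arm.read_state();print(s['time_s'],s['tool_pos'],s['wrist_force'])"
```

```text
the job is handed in; nothing more can be done
None
the job is handed in; nothing more can be done
```

The job is done and handed in at 17.7 s, with the gripper still holding the knob pressed down.

- **Zero button:** I took the smallest yellow stylus out of the stand and pressed the red button to its stop. The push rose to 17.7 N with only 0.3 mm more travel, and the tip was about 9 mm below the tester's top.
- **Stylus:** It is back in the stand, upright with its collar on the top face, and a picture after release confirmed it.
- **Knob:** I turned it from about -31° to -22.5° to match the shaft's flat. It slid fully on without contact force, and I pressed it about 8 mm down to the bottom.
- **Last checks:** The push was about 25 N, against the 14 N the spring needs at its stop. The height stayed put when I pushed harder, and the knob's lower edge was within 0.5 px of where it should be. In the last side picture the other things looked to be where they started.
- **What was off:** A sideways force of about 8 N on the wrist remained during the final press. The stylus tip may have shifted by about 1 mm in the grip while pressing, and I corrected for that before putting it back.

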